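# Push a spent lemon half through the scrap flap of a prep station

## Task

Clear the squeezed lemon half off the chopping board without picking it up: with one finger push the self-closing steel flap down and hold it open, and with the other finger push the lemon half over the edge so that it drops into the scrap pan underneath. Only nudge the lemon, never pinch or lift it; then let the flap swing shut and leave everything else on the board and worktop where it is.

Things in the scene. Friction and masses are not known exactly. Their poses are not given: they have to be found in the camera images.
- station: Prep station, fixed: bamboo chopping board (300 mm in x, 450 mm in y, 20 mm thick, top face at 140 mm) on a frame with two steel pans beneath. Origin: centre of its underside, on the worktop; x to its back, y along the board, z up. One opening with square edges goes through the board, x -60 to 60, y -175 to -75 mm; the flap shuts it, flush with the board's top.
- sill (a point): Middle of the opening's near edge, over which the lemon half is pushed: station frame (0, -75, 140) mm. Axes as the station's. The lemon starts on the +y side of it and goes over it towards -y.
- opening (a point): Centre of the opening, in the plane of the board's top: station frame (0, -125, 140) mm. Axes as the station's.
- pan_floor (a point): Centre of the scrap pan's inner floor, under the opening: station frame (0, -110, 17) mm, axes as the station's. The pan inside is 256 mm in x, 170 mm in y (station y -195 to -25 mm) and 97 mm deep; its walls end 6 mm under the board.
- flap: Steel flap in the opening: plate 116 mm in x, 98 in y, 3 thick, rubber push pad near the free edge. Origin: top face, on the hinge line at the opening's far edge (station (0, -174, 140) mm); y axis points to the free edge, at the sill. Pushed down, the free edge swings into the pan up to 1.25 rad (y axis points down by the angle). Spring shuts it: 0.17 Nm shut, 0.30 Nm open; it bears the lemon.
- lemon: The squeezed lemon half, lying cut face down on the board: yellow dome 55 mm across, widest 4 mm above the cut face, 34 mm high, about 60 g. Origin: centre of the cut face; z points to the dome's top.
- knife: Utility knife lying at the back of the board: 220 mm long along its y (steel blade to -y, black handle to +y), 25 mm wide, 15 mm high. Origin: middle of the underside. To be left alone.
- tomato: Red tomato on the board, 62 mm across, 50 mm high. Origin: centre of the underside. To be left alone.
- garlic: White garlic bulb on the board, 54 mm across, 55 mm high. Origin: centre of the underside. To be left alone.
- juicer: Green glass citrus juicer on the worktop, 124 mm across, 57 mm high, with a loop handle on its +y side reaching 85 mm from the centre. Origin: centre of the underside. To be left alone.
- mug: Blue mug on the worktop, 82 mm across, 95 mm high, handle at its +y. Origin: centre of the underside. To be left alone.
- shaker: White jar-shaped shaker on the worktop, 90 mm across, 160 mm high. Origin: centre of the underside. To be left alone.
- jug: Blue water-filter jug on the worktop, 110 x 150 mm, 246 mm high, handle on its -y side. Origin: centre of the underside. To be left alone.

How it is judged:
On the way, in this order (a step that is already met when the one before it is completed fails the run):
1. a finger pushes the flap open by at least 0.25 rad while the lemon half still lies on the board (its centre at least 5 mm short of the edge) (angle between flap's own z axis and vertical above 0.25 rad and contact force between the fingers and flap above 0.2 N and y of lemon in the frame of sill above 0.005 m and z of lemon in the frame of sill above -0.004 m), for 0.1 s.
2. with the flap held open by a finger (at least 0.3 rad), a finger pushes the lemon half over the edge (angle between flap's own z axis and vertical above 0.3 rad and contact force between the fingers and flap above 0.2 N and contact force between the fingers and lemon above 0.03 N and y of lemon in the frame of sill below 0.004 m and z of lemon in the frame of sill above -0.03 m), for 0.02 s.
3. the lemon half drops below the board while the flap is still held open (contact force between the fingers and flap above 0.2 N and z of lemon in the frame of sill below -0.04 m), for 0.02 s.
At the end, for the whole second after the job is handed in: The lemon half lies at rest inside the scrap pan (its origin less than 65 mm above the pan floor) and the flap is shut to within 0.06 rad (z of lemon in the frame of pan_floor between -0.01 and 0.065 m and x of lemon in the frame of pan_floor between -0.13 and 0.13 m and y of lemon in the frame of pan_floor between -0.087 and 0.087 m and linear speed of lemon below 0.05 m/s and angle between flap's own z axis and vertical below 0.06 rad); the robot touches nothing.
It fails at once if the lemon half is lifted more than 20 mm off the board (z of lemon in the frame of sill above 0.02 m).
It fails at once if the lemon half is pinched or pressed with more than 12 N (contact force between the fingers and lemon above 12 N).
It fails at once if something else on the board is moved by more than 25 mm (distance of any of knife, tomato, garlic from where it was at the start of the episode above 0.025 m).
It fails at once if something on the worktop is moved by more than 25 mm (distance of any of juicer, mug, shaker, jug from where it was at the start of the episode above 0.025 m).
It also fails if it takes over 45 s, if anything falls off the work surface, if the arm or the gripper's body presses on something with over 40 N, if the wrist force passes 120 N, or if a joint passes its speed limit or range.

## Robot

A 7-joint arm with a two-finger parallel gripper is mounted at the origin on the work surface. World frame = base frame: x ahead of the robot, y to its left, z up, the work surface at z = 0. Lengths are in m, angles in rad, forces in N, time in s.
With the tool pointing down it reaches from about 0.425 to 0.95 m from the base axis. Payload 4.7 kg.
Tool frame: the origin (TCP) lies on the centre line of the jaws, within the pads' length; the fingertips stand robot.nose_length ahead of it and the grasp point (between the pads) lies 8 mm behind it (robot.nose_length is the distance from the TCP to the fingertips, in m); z points along the fingers, y is the line along which they close (so a half turn about z gives the same grasp; the last joint's range is limited). The gripper opens to 85 mm and grips with 20 to 120 N. Pads are 22 mm wide; open, the fingers measure 114 mm over their backs; the gripper's body (76 mm by 85 mm) begins 54 mm behind the grasp point. The pads swing forward as they close: fully open they stand 13 mm farther back than shut.
Start: joints at [-1.328, 0.469, -0.049, 1.532, 0.024, 1.141, -0.082], TCP at [0.181, 0.65, 0.242] pointing down, gripper open.
Joint ranges: [-2.59, 2.59], [-0.33, 1.99], [-1.39, 1.29], [0.1, 2.45], [-1.04, 4.18], [0.21, 1.99], [-2.66, 2.66]. Speed limits (rad/s): [2.57, 2.57, 3.14, 3.14, 3.14, 3.14, 3.14].

## Interface

Orientations are given as [roll, pitch, yaw] about the fixed x, y, z axes, in that order (R = Rz(yaw) Ry(pitch) Rx(roll)).
In Python, from plant import robot gives the robot as it stands. Calls block until the motion is done:
- robot.goto(position, orientation): joint-space move of the TCP to a pose.
- robot.move_straight(position, vel=0.15, attitude=None, contact_N=None): straight line of the TCP; attitude=None keeps the orientation; vel is the mean speed in m/s. With contact_N (N) it stops when the force on the tool has changed by that much, and returns True; else False.
- robot.move_joints(angles): joint-space move.
- robot.grip(opening, strength=None): opening from 0.0 (shut) to 1.0 (fully open); strength is the grip in N (None keeps the last); returns when the fingers have stopped.
- robot.sleep(seconds).
- robot.inverse_kinematics(position, orientation): joint angles nearest the present ones, or None.
- robot.sense(): the state.
- robot.grab_frame(name): name is "scene" or "top" or "wrist"; returns a dict with "image" (480x640x3 uint8, red, green, blue), "range_z" (480x640 float32, m along the optical axis (not along the pixel's ray), 0 where there is no reading), "fx", "fy", "cx", "cy" (pixels), "dist_coeffs" ([k1, k2, p1, p2, k3] as OpenCV has them; the pictures are not rectified), "R" (3x3) and "t" (3): a world point X has camera coordinates R X + t. Camera axes: x right, y down, z forward; pixel columns grow to the right and rows downward; lengths in m; the calibration is good to about 2 mm. A picture is of the moment at which its call begins.
A pose or a line that the arm cannot do raises robot.IKError and nothing moves.
- robot.close_job(): hands the job in; it is judged then, once.
The state is a dict: "t": time; "joint_pos": joint angles; "joint_velocities": joint speeds; "effort": joint torques, N m; "tcp_pos": TCP position; "tcp_rot": TCP orientation; "wrist_force": force on the tool from outside, world axes, zero at the start; "torque": the same for the moment, N m; "opening": opening from 0.0 (shut) to 1.0 (fully open); "gripper_force": force on a finger pad.
Only numpy, scipy, OpenCV 4.12 (cv2) and the standard library are available. Lean on these libraries where they do the work, as an engineer would, in place of code of your own. Each camera call takes 0.05 s, during which the arm holds its last target. There are 200 camera calls.

## Working session

There is one attempt and no reset: what is moved stays moved. The work goes in short steps, each a Python script; the robot and the scene stay as the last script left them, time stands still between calls to the robot, and variables do not carry over. Pictures are saved under pics/ and viewed, at most 10 in all, crops included, and the job is handed in when it is done.

```bash
ls; mkdir -p pics; python3 - <<'E'
from plant import robot
import cv2,numpy as np,pickle
s=robot.sense();print(s, robot.nose_length)
for n in("scene","top"):
    f=robot.grab_frame(n);pickle.dump(f,open(f"pics/{n}.pkl","wb"))
    cv2.imwrite(f"pics/{n}.png",f["image"][:,:,::-1]);print(n,f["R"],f["t"],f["fx"],f["dist_coeffs"])
E
```

```text
pics
{'t': 0.0, 'joint_pos': array([-1.32788395,  0.46944603, -0.04857501,  1.53370497,  0.02410748,
        1.14100061, -0.08229707]), 'joint_velocities': array([-1.45343622e-03,  1.85409531e-04, -8.50512428e-04,  6.97652422e-04,
        5.68815048e-05, -9.75199672e-04,  5.52986826e-04]), 'effort': array([ 8.27277418e-04, -5.10327673e+01, -4.59191145e-02, -2.37706840e+01,
        1.07177597e-02,  7.89710699e-03, -5.53043861e-06]), 'tcp_pos': array([0.18107247, 0.64966908, 0.24125358]), 'tcp_rot': array([-3.13962155e+00,  8.89485161e-05,  2.86980050e+00]), 'wrist_force': array([-0.12842223, -0.04053998,  0.09495638]), 'torque': array([ 0.04210587,  0.02190105, -0.01864116]), 'gripper_force': 0.0, 'opening': 1.0020389154569556} 0.011
scene [[-0.19815137  0.98008889  0.01272004]
 [ 0.77033131  0.16374135 -0.61626167]
 [-0.60607402 -0.11231445 -0.78743873]] [ 0.0346306  -0.34322957  1.53095104] 475.46690996949826 [-0.02750903  0.          0.          0.          0.        ]
top [[-0.00951879 -0.99988367 -0.01191775]
 [-0.99582824  0.01056047 -0.09063438]
 [ 0.0907497   0.0110053  -0.99581292]] [0.09277079 0.51615782 1.61979996] 579.4461426410431 [-0.12818145  0.          0.          0.          0.        ]
```

View pics/top.png

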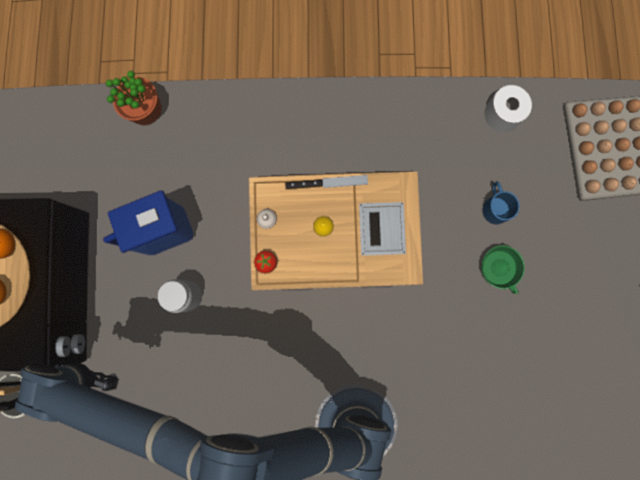

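View pics/scene.png

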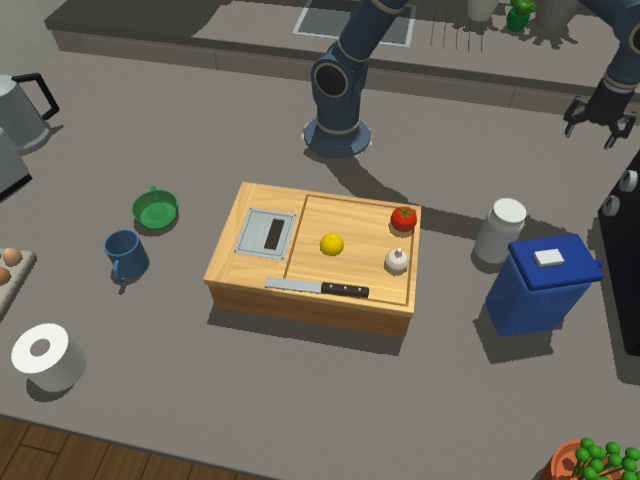

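The top view shows the board with corners near (249,178), (417,172), (422,284) and (251,289). The flap spans columns 361–405 and rows 203–255, with its dark pad at (375,229). The lemon is at (323,226), tomato (265,261), garlic (266,217), knife at row 183. The scene view agrees: the lemon is well short of the flap with a clear path.

```bash
cat > h.py <<'E'
import numpy as np,cv2
def cloud(f):
    z=f["range_z"];h,w=z.shape
    K=np.array([[f["fx"],0,f["cx"]],[0,f["fy"],f["cy"]],[0,0,1]])
    uv=np.stack(np.meshgrid(np.arange(w),np.arange(h)),-1).reshape(-1,1,2).astype(np.float64)
    n=cv2.undistortPoints(uv,K,np.array(f["dist_coeffs"])).reshape(h,w,2)
    P=np.dstack([n*z[...,None],z])
    X=(P-np.array(f["t"]))@np.array(f["R"]); X[z==0]=np.nan
    return X
E
python3 - <<'E'
from h import *
import pickle
for n in("top","scene"):
    f=pickle.load(open(f"pics/{n}.pkl","rb"));X=cloud(f);im=f["image"]
    hsv=cv2.cvtColor(im,cv2.COLOR_RGB2HSV)
    m=(abs(X[...,2]-.14)<.012)&(X[...,0]>.2)&(X[...,0]<.85)&(abs(X[...,1])<.45)
    p=X[m];r=cv2.minAreaRect((p[:,:2]*1000).astype(np.float32));print(n,"board",r,"z",np.median(p[:,2]))
    def obj(name,mm):
        q=X[mm&(X[...,2]>.125)&(X[...,2]<.21)];q=q[(q[:,0]>.2)&(q[:,0]<.85)&(abs(q[:,1])<.4)]
        if len(q): print(name,len(q),"mid",(q.min(0)+q.max(0))/2,"ext",np.ptp(q,axis=0),"zmax",q[:,2].max())
    H,S,V=cv2.split(hsv)
    obj("lemon",(H>24)&(H<33)&(S>200)&(V>110))
    obj("dark",(V<45))
    obj("steel",(S<45)&(V>110))
    obj("tomato",((H<6)|(H>174))&(S>180))
E
```

```text
top board ((534.312744140625, 143.36328125), (323.6214904785156, 641.1229248046875), 4.845086097717285) z 0.140789795564837
lemon 13 mid [0.54993119 0.09243941 0.17031758] ext [0.0144549  0.01570343 0.01498869] zmax 0.17781191877473582
dark 157 mid [0.5885587  0.06104384 0.14764378] ext [0.16801505 0.2408482  0.03228676] zmax 0.16378716215116856
steel 2580 mid [0.58132877 0.06572084 0.16399202] ext [0.21123007 0.38747086 0.07511868] zmax 0.20155136579704103
tomato 244 mid [0.45730536 0.23685888 0.18121043] ext [0.05457078 0.05181257 0.02940921] zmax 0.19591503393588344
scene board ((533.12890625, 141.6658172607422), (328.5429992675781, 641.5404663085938), 4.651177883148193) z 0.14040166001785034
lemon 381 mid [0.51310925 0.15528019 0.16486478] ext [0.13115682 0.18945812 0.04661875] zmax 0.18817415854317654
steel 2965 mid [0.58080191 0.06395182 0.16561675] ext [0.21433574 0.38921246 0.06036092] zmax 0.19579720892125638
tomato 343 mid [0.46545302 0.23527054 0.17213465] ext [0.04677343 0.05569969 0.03658366] zmax 0.19042647960190826
```

```bash
python3 - <<'E'
import cv2
im=cv2.imread("pics/top.png")[160:300,240:430];cv2.imwrite("pics/c1.png",cv2.resize(im,(760,560),interpolation=cv2.INTER_CUBIC))
E
```

```text
(no output)
```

View pics/c1.png

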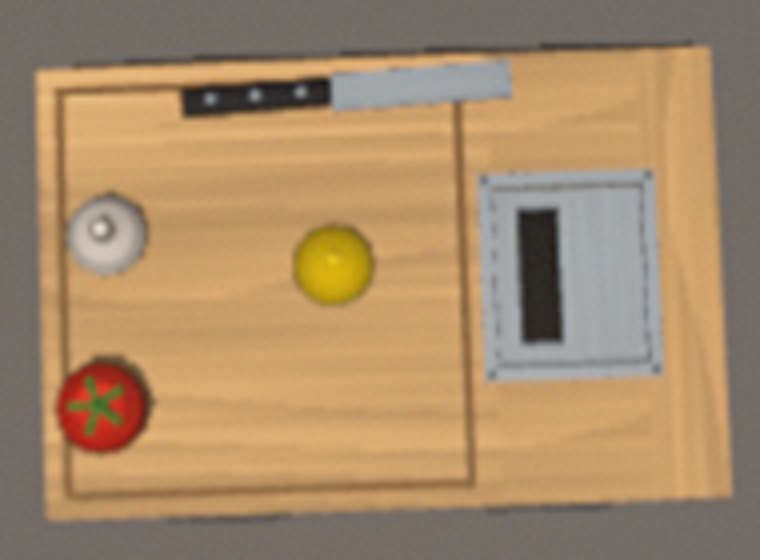

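The crop (4×, offset 240,160) shows board corners at about (35,70), (711,46), (732,496) and (47,520). The flap corners are at (480,174), (652,170), (661,376) and (488,381), and the lemon is centred at (334,265). I'll convert these by ray-plane intersection.

```bash
cat >> h.py <<'E'
def ray(f,uv,z):
    K=np.array([[f["fx"],0,f["cx"]],[0,f["fy"],f["cy"]],[0,0,1]]);R=np.array(f["R"]);t=np.array(f["t"])
    n=cv2.undistortPoints(np.array(uv,float).reshape(-1,1,2),K,np.array(f["dist_coeffs"])).reshape(-1,2)
    d=np.c_[n,np.ones(len(n))]@R;C=-R.T@t
    return C+d*((z-C[2])/d[:,2])[:,None]
E
python3 - <<'E'
from h import *
import pickle
f=pickle.load(open("pics/top.pkl","rb"));X=cloud(f)
c=lambda a:(np.array(a,float)+.5)/4-.5+[240,160]
B=ray(f,c([(35,70),(711,46),(732,496),(47,520)]),.14)[:,:2];print("board",B.round(4),B.mean(0),[np.linalg.norm(B[i]-B[i-1]) for i in range(4)])
F=ray(f,c([(480,174),(652,170),(661,376),(488,381)]),.14)[:,:2];print("flap",F.round(4),F.mean(0),[np.linalg.norm(F[i]-F[i-1]) for i in range(4)])
# y-axis from board left minus right
y=(B[0]+B[3]-B[1]-B[2]);print("yaw board",np.arctan2(-y[0],y[1]))
y=(F[0]+F[3]-F[1]-F[2]);print("yaw flap",np.arctan2(-y[0],y[1]))
print("C",-f["R"].T@f["t"])
# depth at points
for nm,p in dict(lemon=(334,265),boardc=(400,330),right=(695,300),left=(50,300),flap=(600,270)).items():
    u,v=np.round(c(p)).astype(int);print(nm,X[v,u])
im=f["image"].astype(int);H,S,V=cv2.split(cv2.cvtColor(f["image"],cv2.COLOR_RGB2HSV))
print(H[226,318:330],S[226,318:330])
for n in("top","scene"):
    f=pickle.load(open(f"pics/{n}.pkl","rb"));X=cloud(f)
    m=(X[...,2]>.1465)&(X[...,2]<.185)&(np.hypot(X[...,0]-.54,X[...,1]-.09)<.05)
    q=X[m];print(n,"lemon",len(q),(q.min(0)+q.max(0))/2,np.ptp(q,axis=0),q[:,2].max(),
      ) 
    r=cv2.minEnclosingCircle((q[:,:2]*1000).astype(np.float32));print(r)
E
```

```text
board [[ 0.686   0.2862]
 [ 0.6972 -0.1663]
 [ 0.3969 -0.1725]
 [ 0.3858  0.2774]] [0.54147719 0.05622552] [np.float64(0.3004243488302681), np.float64(0.4526252465804485), np.float64(0.30032608327772947), np.float64(0.450070990543672)]
flap [[ 0.612  -0.0101]
 [ 0.6136 -0.1245]
 [ 0.4764 -0.1273]
 [ 0.4743 -0.0133]] [ 0.54408021 -0.0688226 ] [np.float64(0.1376868816824142), np.float64(0.11439033984850151), np.float64(0.13720744825747752), np.float64(0.11409023557160958)]
yaw board 0.02471678992205186
yaw flap 0.01593517136109322
C [0.36789124 0.06948274 1.660905  ]
lemon [0.54738613 0.08716555 0.17735798]
boardc [0.50859041 0.0432722  0.1439627 ]
right [ 0.52516704 -0.14953454  0.1431304 ]
left [0.53016401 0.27601576 0.13898441]
flap [ 0.54690822 -0.08906881  0.14399267]
[24 24 24 24 24 25 24 24 24 24 24 24] [239 236 236 234 230 242 226 237 241 236 236 236]
top lemon 377 [0.54055431 0.09031339 0.16330035] [0.09521625 0.09467162 0.03358489] 0.18009279450261992
((540.9534301757812, 90.69635772705078), 49.58757781982422)
scene lemon 389 [0.5548313  0.08519398 0.16187866] [0.04771274 0.05298212 0.03067208] 0.17721470258481958
((553.3267211914062, 85.38080596923828), 27.01495361328125)
```

The fit gives a board of 300×451 mm, station at (0.5415, 0.0562) with yaw 0.025 and the opening centre within 1 mm of prediction. The lemon is at about (0.551, 0.0865), which is 105 mm short of the sill and at x +10 mm.

Plan:
1. Straddle the lemon with the open fingers along station y.
2. Push the lemon to within about 35 mm of the sill with the rear finger.
3. Tilt so the front finger opens the flap, then carry on in −y.

First I'll check the arm can reach these poses.

```bash
cat >> h.py <<'E'
from scipy.spatial.transform import Rotation as Ro
O=np.array([.5415,.0562]);YAW=.022;Rs=Ro.from_euler('z',YAW).as_matrix()
def pose(x,y,z,phi,n,hg=.0425):
    """TCP pose that puts the rear finger's inner tip at station x, y rel. sill, z above board; tilt phi lowers front finger"""
    c,s=np.cos(phi),np.sin(phi)
    R=Rs@np.array([[-1,0,0],[0,c,s],[0,s,-c]]).T
    P=np.r_[O,0]+Rs@np.array([x,y-.075,.14+z])
    return P-R@np.array([0,hg,n]),Ro.from_matrix(R).as_euler('xyz')
E
python3 - <<'E'
from h import *
from plant import robot
lim=np.array([[-2.59,2.59],[-.33,1.99],[-1.39,1.29],[.1,2.45],[-1.04,4.18],[.21,1.99],[-2.66,2.66]])
for a in [(.01,.1475,.06,0),(.01,.1475,.008,0),(.01,.065,.008,0),(.01,.065,.008,.3),(.01,.065,.008,.5),(.01,.03,.008,.5),(.01,.0,.008,.5),(.01,.03,.008,.6),(.01,.03,.008,.4)]:
    p,o=pose(*a,n=.0);q=robot.inverse_kinematics(p,o)
    print(a,p.round(3),o.round(3),None if q is None else np.round(q,2))
E
```

```text
(0.01, 0.1475, 0.06, 0) [0.551 0.086 0.2  ] [ 3.142  0.    -3.12 ] [-0.47  0.32  0.3   1.88 -0.12  0.96  1.47]
(0.01, 0.1475, 0.008, 0) [0.551 0.086 0.148] [ 3.142  0.    -3.12 ] [-0.43  0.39  0.25  1.93 -0.13  0.85  1.48]
(0.01, 0.065, 0.008, 0) [0.553 0.004 0.148] [ 3.142  0.    -3.12 ] [-0.39  0.39  0.39  1.94 -0.2   0.85  1.7 ]
(0.01, 0.065, 0.008, 0.3) [0.553 0.006 0.135] [ 2.842  0.    -3.12 ] [-0.28  0.45  0.45  1.95 -0.62  0.94  2.14]
(0.01, 0.065, 0.008, 0.5) [0.553 0.009 0.128] [ 2.642 -0.    -3.12 ] [-0.24  0.52  0.53  1.95 -0.86  1.09  2.4 ]
(0.01, 0.03, 0.008, 0.5) [ 0.553 -0.026  0.128] [ 2.642 -0.    -3.12 ] [-0.22  0.55  0.59  1.93 -0.86  1.14  2.46]
(0.01, 0.0, 0.008, 0.5) [ 0.554 -0.056  0.128] [ 2.642 -0.    -3.12 ] [-0.21  0.58  0.65  1.9  -0.87  1.19  2.51]
(0.01, 0.03, 0.008, 0.6) [ 0.553 -0.024  0.124] [ 2.542  0.    -3.12 ] [-0.17  0.59  0.58  1.92 -0.94  1.22  2.54]
(0.01, 0.03, 0.008, 0.4) [ 0.553 -0.028  0.131] [ 2.742  0.    -3.12 ] [-0.29  0.52  0.63  1.93 -0.79  1.08  2.38]
```

```bash
python3 - <<'E'
from h import *
from plant import robot
s=robot.sense()
robot.move_straight(s["tcp_pos"]+[0,0,.17],vel=.3)
p,o=pose(.01,.1475,.2,0,0)
robot.goto(p+[0,0,.06],o)
robot.move_straight(pose(.01,.1475,.07,0,0)[0],vel=.25)
s=robot.sense();print(s["t"],s["tcp_pos"],s["tcp_rot"],s["wrist_force"])
f=robot.grab_frame("wrist");cv2.imwrite("pics/w1.png",f["image"][:,:,::-1])
f2=robot.grab_frame("scene");cv2.imwrite("pics/s1.png",cv2.resize(f2["image"][130:330,200:460,::-1],None,fx=3,fy=3,interpolation=cv2.INTER_CUBIC))
print(f["R"],f["t"])
E
```

```text
4.125 [0.55184323 0.08668844 0.21120479] [ 3.14112485e+00  2.32245868e-03 -3.11935554e+00] [-0.37983637 -0.06413514 -0.46959358]
[[-2.29411176e-02  9.99736680e-01 -5.25224932e-04]
 [ 9.47089411e-01  2.19012450e-02  3.20221773e-01]
 [ 3.20148955e-01  6.84881038e-03 -9.47342462e-01]] [-0.07446462 -0.5577449   0.17399873]
```

View pics/w1.png

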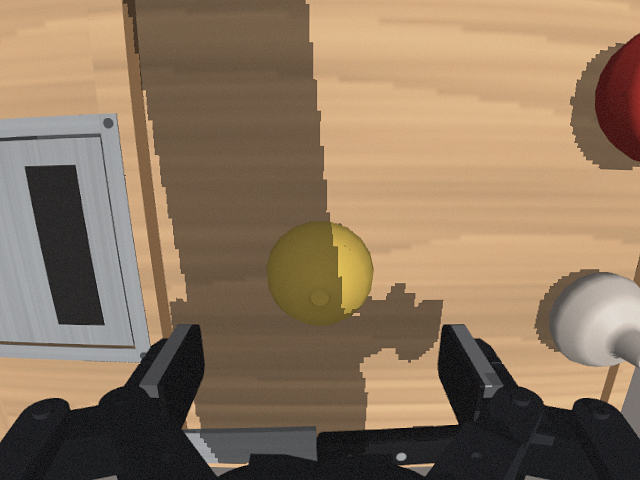

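View pics/s1.png

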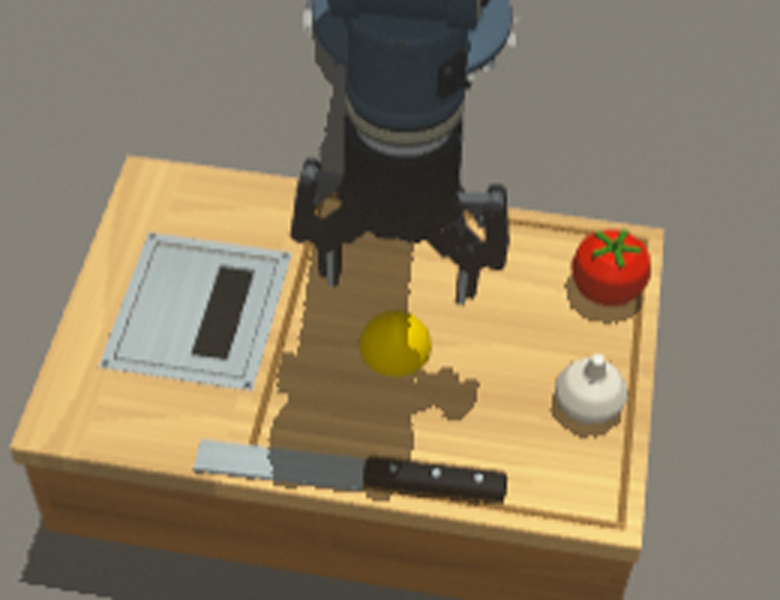

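The wrist view shows the lemon centred at (320,273), midway between the fingertips at columns 200 and 443. The scene crop confirms the gripper is straddling it with the garlic and tomato clear. I'll check the lemon's x in this frame and probe down to the board.

```bash
python3 - <<'E'
from h import *
from plant import robot
f=robot.grab_frame("wrist");L=ray(f,[(320,273),(320,273),(108,122),(148,356)],.155)[0];print("lemon",L)
X=cloud(f);q=X[(X[...,2]>.147)&(X[...,2]<.185)&(np.hypot(X[...,0]-.55,X[...,1]-.087)<.034)];print(cv2.minEnclosingCircle((q[:,:2]*1000).astype(np.float32)),q[:,2].max())
print("flap corners",ray(f,[(108,122),(148,356)],.14))
p=pose(.01,.1475,.07,0,0)[0];p[:2]=robot.sense()["tcp_pos"][:2]
hit=robot.move_straight(p-[0,0,.05],vel=.15)
hit=robot.move_straight(p-[0,0,.09],vel=.03,contact_N=3)
s=robot.sense();print(hit,s["t"],s["tcp_pos"],s["wrist_force"])
E
```

```text
lemon [0.54951966 0.08684964 0.155     ]
((551.9845581054688, 86.52527618408203), 27.009117126464844) 0.17607448160391354
flap corners [[ 0.47965357 -0.01738221  0.14      ]
 [ 0.61064018 -0.01189518  0.14      ]]
True 5.5583 [0.55183095 0.08662045 0.1378901 ] [-0.56495282 -0.24567227  4.56852034]
```

The board was touched at TCP z = 0.138, so the open fingertips are about 2 mm behind the TCP. The lemon is at (0.5505, 0.087), which all three views agree on. Next I'll push it to about 25 mm short of the sill.

```bash
python3 - <<'E'
from h import *
from plant import robot
n=-.002
robot.move_straight(pose(.010,.1475,.006,0,n)[0],vel=.05)
p,o=pose(.010,.0525,.006,0,n)
robot.move_straight(p,vel=.05,attitude=o)
p,o=pose(.010,.060,.006,0,n);robot.move_straight(p,vel=.05,attitude=o)
s=robot.sense();print(s["t"],s["tcp_pos"],s["wrist_force"])
f=robot.grab_frame("wrist");X=cloud(f)
c=np.r_[O,0]+Rs@[.01,-.05,.14]
q=X[(X[...,2]>.148)&(X[...,2]<.185)&(np.hypot(X[...,0]-c[0],X[...,1]-c[1])<.04)]
r=cv2.minEnclosingCircle((q[:,:2]*1000).astype(np.float32));print(r,"rel sill",Rs.T[:2,:2]@(np.array(r[0])/1000-O)+[0,.075])
cv2.imwrite("pics/w2.png",f["image"][:,:,::-1])
E
```

```text
8.1917 [ 5.52780754e-01 -2.87227947e-04  1.43952123e-01] [0.27546388 0.39604769 0.41668173]
((551.6002807617188, 13.620902061462402), 32.82395935058594) rel sill [0.00916117 0.03220902]
```

View pics/w2.png

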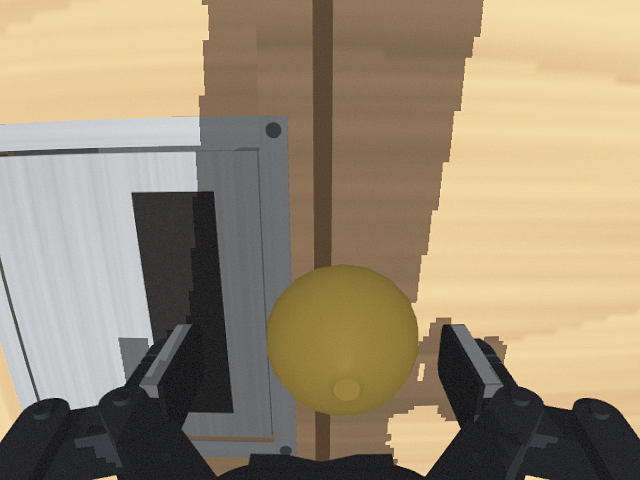

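The lemon sits at columns 267–419, about 8 mm ahead of the rear finger, so its centre is about 25 mm short of the sill. The front finger (col 190) is over the black push pad. Now I'll tilt to open the flap.

```bash
python3 - <<'E'
from h import *
from plant import robot
n=-.002
for phi in (.12,.24,.36,.48):
    p,o=pose(.010,.060+.004*phi,.006,phi,n);robot.move_straight(p,vel=.025,attitude=o)
    s=robot.sense();print(phi,round(s["t"],2),(s["tcp_pos"]-p).round(4),s["wrist_force"].round(2),s["joint_pos"].round(2))
f=robot.grab_frame("scene");cv2.imwrite("pics/s2.png",cv2.resize(f["image"][150:330,190:430,::-1],None,fx=3.3,fy=3.3,interpolation=cv2.INTER_CUBIC))
E
```

```text
0.12 8.6 [ 0.0002 -0.0014  0.0003] [ 0.32 -1.56  1.53] [-0.31  0.41  0.39  1.95 -0.36  0.85  1.88]
0.24 8.96 [ 0.0001 -0.0003  0.    ] [-0.4  -0.64  2.31] [-0.21  0.42  0.33  1.94 -0.49  0.88  2.02]
0.36 9.32 [-0.0001  0.0003 -0.    ] [-1.08 -1.08  2.71] [-0.11  0.45  0.28  1.94 -0.6   0.93  2.14]
0.48 9.68 [-0.0002  0.0005  0.    ] [-0.03 -0.48  1.19] [-0.02  0.48  0.23  1.93 -0.71  0.98  2.26]
```

View pics/s2.png

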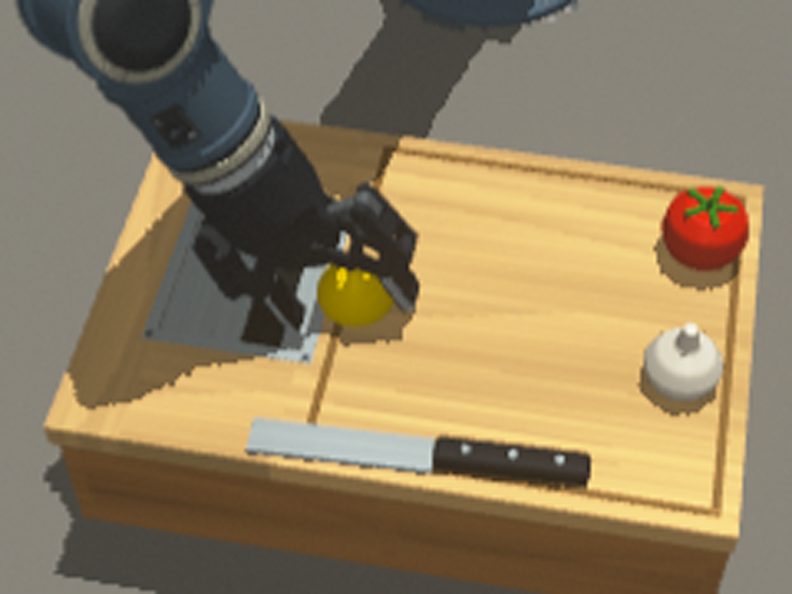

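The front finger is in the flap area, and the lemon at (357,295) in the crop is still on the board with the rear finger behind it. I'll verify the flap angle from depth.

```bash
python3 - <<'E'
from h import *
from plant import robot
for nm in("scene","top"):
    f=robot.grab_frame(nm);X=cloud(f)
    S=(X-np.r_[O,0])@Rs-[0,-.174,.14]
    m=(abs(S[...,0])<.055)&(S[...,1]>.0)&(S[...,1]<.105)&(S[...,2]<.005)&(S[...,2]>-.13);q=S[m]
    for a in np.arange(0,.105,.015):
        k=(q[:,1]>=a)&(q[:,1]<a+.015);print(nm,a.round(3),k.sum(),np.percentile(q[k,2],[10,50,90]).round(3) if k.any() else '')
E
```

```text
scene 0.0 165 [-0.007 -0.004 -0.   ]
scene 0.015 115 [-0.013 -0.01  -0.007]
scene 0.03 124 [-0.02  -0.016 -0.002]
scene 0.045 104 [-0.027 -0.023 -0.018]
scene 0.06 173 [-0.032 -0.026 -0.001]
scene 0.075 158 [-0.039 -0.035 -0.02 ]
scene 0.09 53 [-0.001  0.001  0.003]
top 0.0 4 [-0.009 -0.008 -0.007]
top 0.015 76 [-0.015 -0.01  -0.004]
top 0.03 92 [-0.021 -0.016 -0.01 ]
top 0.045 82 [-0.028 -0.022 -0.017]
top 0.06 91 [-0.033 -0.027 -0.021]
top 0.075 136 [-0.123 -0.036 -0.031]
top 0.09 70 [-0.122 -0.001  0.003]
```

The flap is open by about 0.41 rad, fitted from both cameras. Now I'll advance slowly with slightly more tilt, pushing the lemon over the sill.

```bash
cat >> h.py <<'E'
def look(robot):
    f=robot.grab_frame("scene");X=cloud(f);S=(X-np.r_[O,0])@Rs-[0,-.075,.14]
    H,Sa,V=cv2.split(cv2.cvtColor(f["image"],cv2.COLOR_RGB2HSV))
    m=(H>=22)&(H<34)&(Sa>215)&(abs(S[...,0])<.13)&(S[...,1]>-.12)&(S[...,1]<.08);q=S[m]
    g=(abs(S[...,0])<.055)&(S[...,1]>-.09)&(S[...,1]<-.03)&(S[...,2]<-.004)&(S[...,2]>-.12)&(Sa<60);th=np.median(np.arctan2(-S[g][:,2],S[g][:,1]+.099)) if g.any() else None
    return f,len(q),(np.median(q,0).round(3),q[:,2].max().round(3)) if len(q) else None,th
E
python3 - <<'E'
from h import *
from plant import robot
n=-.002
print(look(robot)[1:])
for y,phi in ((.05,.51),(.04,.54),(.034,.55),(.03,.56),(.026,.56),(.022,.56)):
    p,o=pose(.010,y,.005,phi,n);robot.move_straight(p,vel=.04,attitude=o)
    s=robot.sense();print(y,round(s["t"],2),(s["tcp_pos"]-p).round(4),s["wrist_force"].round(1))
    f,k,l,th=look(robot);print(k,l,th)
    if k<20 or l[1]<.0: break
cv2.imwrite("pics/s3.png",cv2.resize(f["image"][150:330,190:430,::-1],None,fx=3.3,fy=3.3,interpolation=cv2.INTER_CUBIC))
E
```

```text
(299, (array([0.022, 0.027, 0.02 ]), np.float64(0.035)), np.float64(0.42328037350733105))
0.05 10.32 [0.0002 0.0003 0.0004] [-0.1  2.6  4.6]
248 (array([0.024, 0.02 , 0.02 ]), np.float64(0.033)) 0.5206583174116778
0.04 10.75 [0.0002 0.0011 0.0007] [-2.   6.9  8.7]
250 (array([0.023, 0.01 , 0.019]), np.float64(0.033)) 0.6664275247019438
0.034 11.09 [0.0002 0.0033 0.0015] [-1.1 10.3 10.1]
245 (array([0.023, 0.006, 0.02 ]), np.float64(0.033)) 0.839716136360688
0.03 11.39 [0.     0.0051 0.0018] [-0.9 12.4  9. ]
248 (array([0.024, 0.005, 0.019]), np.float64(0.033)) 0.9815705018889547
0.026 11.69 [-0.0006  0.0075  0.0019] [-0.4 17.2  9.4]
254 (array([0.023, 0.002, 0.019]), np.float64(0.034)) 1.085255555601716
0.022 11.99 [-0.0011  0.0108  0.0026] [-1.5 22.8 12. ]
255 (array([0.023, 0.002, 0.019]), np.float64(0.033)) 1.124125608847113
```

View pics/s3.png

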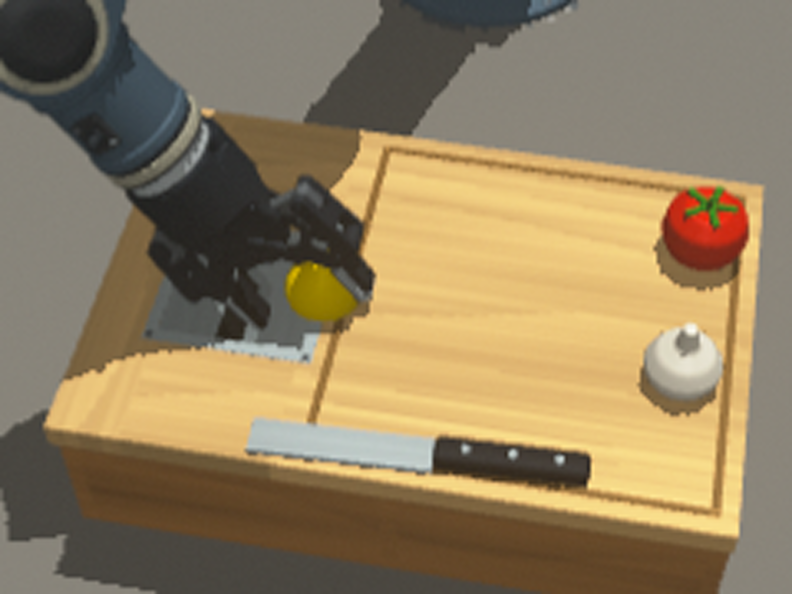

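The flap is at 1.12 rad, and a 23 N reaction in y shows the front finger's back jamming near the hinge. The lemon (crop 322,292) sits right at its balance point over the edge. I'll ease back, reduce the tilt so the front finger is shallower, and then push on.

```bash
python3 - <<'E'
from h import *
from plant import robot
n=-.002
for y,phi,z in ((.033,.54,.006),(.033,.46,.007),(.033,.40,.008),(.029,.38,.008),(.026,.38,.008),(.023,.38,.008),(.020,.37,.008),(.017,.37,.008)):
    p,o=pose(.010,y,z,phi,n);robot.move_straight(p,vel=.03,attitude=o)
    s=robot.sense();f,k,l,th=look(robot);print(y,phi,round(s["t"],2),(s["tcp_pos"]-p).round(4),s["wrist_force"].round(1),k,l,th)
    if k<20 or l[1]<.02 or abs(s["wrist_force"][1])>20: break
E
```

```text
0.033 0.54 12.55 [-0.0005  0.0044  0.0012] [-1.7 11.2  7.6] 273 (array([0.023, 0.004, 0.019]), np.float64(0.034)) 0.7550939260141665
0.033 0.46 12.89 [0.0001 0.0007 0.0001] [0.8 3.9 1.8] 272 (array([0.023, 0.003, 0.019]), np.float64(0.035)) 0.6030572251966329
0.033 0.4 13.21 [ 0.0002 -0.0007 -0.    ] [0.9 2.7 2.3] 293 (array([0.021, 0.002, 0.021]), np.float64(0.037)) 0.5331531301208606
0.029 0.38 13.56 [-0.0002 -0.0004 -0.0002] [-0.4  2.8  2.9] 279 (array([0.021, 0.   , 0.02 ]), np.float64(0.035)) 0.5508648224576794
0.026 0.38 13.86 [-0.0001  0.0003 -0.0001] [-1.   4.8  2.2] 278 (array([ 0.022, -0.002,  0.021]), np.float64(0.038)) 0.5763390278154105
0.023 0.38 14.16 [ 0.0001 -0.0003 -0.0001] [0.6 3.  1.7] 143 (array([ 0.018, -0.015, -0.014]), np.float64(-0.004)) 0.6306179175302822
```

The lemon has tipped over the edge. I'll keep the flap held and check whether it has dropped through.

```bash
python3 - <<'E'
from h import *
from plant import robot
n=-.002
robot.sleep(.2);f,k,l,th=look(robot);print(k,l,th,robot.sense()["t"])
for phi in (.44,.50):
    p,o=pose(.010,.033,.006,phi,n);robot.move_straight(p,vel=.03,attitude=o)
    s=robot.sense();f,k,l,th=look(robot);print(phi,round(s["t"],2),s["wrist_force"].round(1),k,l,th)
cv2.imwrite("pics/s4.png",cv2.resize(f["image"][150:330,190:430,::-1],None,fx=3.3,fy=3.3,interpolation=cv2.INTER_CUBIC))
E
```

```text
80 (array([ 0.017, -0.014, -0.021]), np.float64(-0.009)) 0.6291691624951317 14.4583
0.44 15.01 [-1.  -0.2 -0.5] 78 (array([ 0.018, -0.013, -0.02 ]), np.float64(-0.012)) 0.6225683712764284
0.5 15.31 [0.2 4.8 4.2] 0 None 0.636097197194489
```

View pics/s4.png

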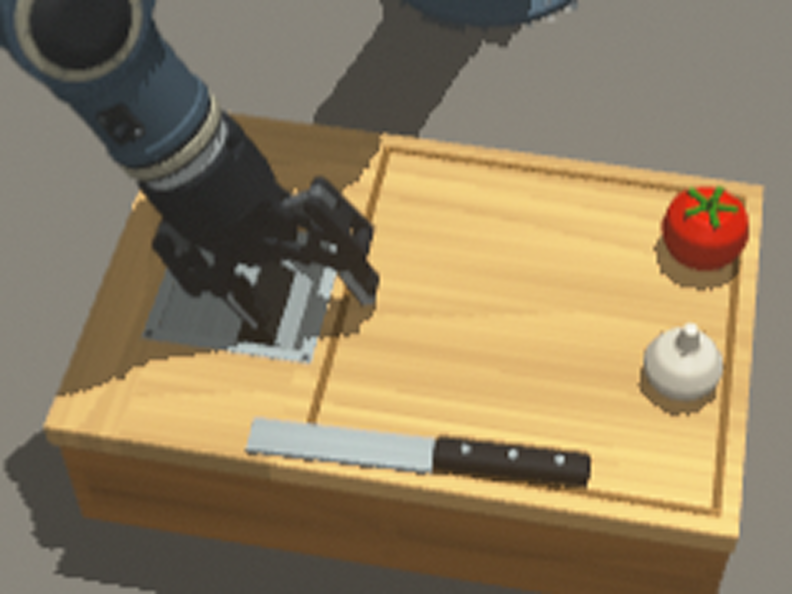

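The opening is empty: the lemon dropped through while the finger held the flap at about 0.64 rad with roughly 6 N on it. I'll check it in the pan if visible, then retreat and let the flap close.

```bash
python3 - <<'E'
from h import *
from plant import robot
n=-.002
for nm in("wrist","top","scene"):
    f=robot.grab_frame(nm);X=cloud(f);S=(X-np.r_[O,0])@Rs-[0,-.110,.017]
    H,Sa,V=cv2.split(cv2.cvtColor(f["image"],cv2.COLOR_RGB2HSV))
    q=S[(H>=20)&(H<36)&(Sa>190)&(V>40)&(S[...,2]<.085)&(abs(S[...,1])<.09)&(abs(S[...,0])<.13)];print(nm,len(q),np.median(q,0) if len(q) else '',q[:,2].max() if len(q) else '')
for y,phi,z in ((.036,.38,.008),(.040,.26,.01),(.045,.13,.015),(.05,0,.02),(.05,0,.14)):
    p,o=pose(.010,y,z,phi,n);robot.move_straight(p,vel=.04 if z<.1 else .15,attitude=o)
robot.sleep(.5);s=robot.sense();print(s["t"],s["wrist_force"].round(1),s["tcp_pos"])
f=robot.grab_frame("wrist");cv2.imwrite("pics/w3.png",f["image"][:,:,::-1])
X=cloud(f);S=(X-np.r_[O,0])@Rs-[0,-.174,.14];m=(abs(S[...,0])<.05)&(S[...,1]>.005)&(S[...,1]<.095);q=S[m];q=q[abs(q[:,2])<.03]
print(len(q),np.polyfit(q[:,1],q[:,2],1))
E
```

```text
wrist 0  
top 0  
scene 0  
18.4583 [ 0.8 -0.2  0.1] [ 0.55296584 -0.01102008  0.27788757]
19253 [0.00288709 0.00091066]
```

View pics/w3.png

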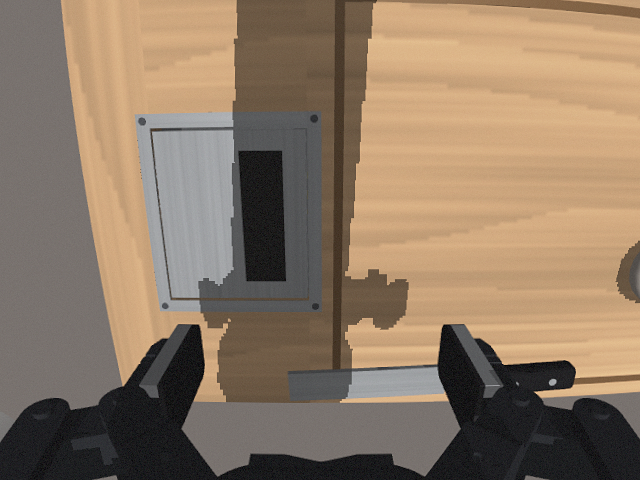

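The flap (cols 137–322, rows 113–310) is shut flush, with a slope of 0.003 rad. The lemon is gone, the knife is undisturbed, and the robot touches nothing. I'm handing the job in.

```bash
python3 -c "
from plant import robot
print(robot.close_job())"
```

```text
the job is handed in; nothing more can be done
None
```

I pushed the lemon half over the edge with one finger while the other held the flap open, and it dropped out of sight through the opening. I couldn't see it inside the scrap pan. The flap is shut, nothing else appeared to move, and I handed the job in at about 18.5 s with no verdict shown.

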